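Lock a T-foot barrel rest into the bench's slotted plate

TASK

Fit the barrel rest that has the T-shaped foot to the slotted iron plate on the bench: pass its foot down through the slot until the collar sits on the plate, then turn it a quarter turn so that the foot lies square across the slot and locks underneath, and let go. Leave the other two barrel rests standing where they are.

Things in the scene. Friction and masses are not known exactly. Their poses are not given: they have to be found in the camera images.
- t_rest: Barrel rest, 69 mm high, 0.25 kg: upright maple block 44 (x) x 28 (y) x 36 mm, groove along x in its top; below it a steel collar (diameter 46, at heights 27-33 mm), stem (diameter 16) and foot (12 thick). Origin: centre of the foot's underside; z up. The one to fit: its foot is a T-bar 66 (x) x 18 mm (y), in line with the block; its ends stick out 10 mm beyond the collar.
- disc_rest: Barrel rest, 69 mm high, 0.25 kg: upright maple block 44 (x) x 28 (y) x 36 mm, groove along x in its top; below it a steel collar (diameter 46, at heights 27-33 mm), stem (diameter 16) and foot (12 thick). Origin: centre of the foot's underside; z up. Its foot is a round disc, diameter 66: too wide for the slot. Leave it alone.
- square_rest: Barrel rest, 69 mm high, 0.25 kg: upright maple block 44 (x) x 28 (y) x 36 mm, groove along x in its top; below it a steel collar (diameter 46, at heights 27-33 mm), stem (diameter 16) and foot (12 thick). Origin: centre of the foot's underside; z up. Its foot is a 26 mm square, hidden under the collar from above: would not lock. Leave it alone.
- slot (a point): Slot centre, at the top face of the dark iron plate (a fixed hollow box 140 x 116 x 46 mm high). Slot 78 (x, along it) x 28 mm (y) through the 10 mm top; z up. Hollow below (124 x 100 mm, down to the bench): the T-foot can turn freely either way, without stops. With the collar on the plate the T-rest's origin is 27 mm below this point, its foot 5 mm clear under the top.
There are look-alikes about, which are no part of the job. Leave any green or purple look-alike of the t_rest alone.

How it is judged (in metres and radians):
On the way:
1. the T-foot has passed down through the slot, lying along it (z of t_rest in the frame of slot below -0.0215 m and horizontal distance between t_rest and slot below 0.03 m and angle between the x axis of t_rest and the x axis of slot, either way round below 0.6 rad), for 0.05 s.
At the end, for the whole second after the job is handed in: The T-foot rest stands still, upright within 6 degrees, collar down on the plate within 3.5 mm, within 30 mm of the slot's centre, foot square across the slot within 15 degrees, released. The other two rests stand upright within 30 mm of where they were (z of t_rest in the frame of slot between -0.0305 and -0.0235 m and horizontal distance between t_rest and slot below 0.03 m and angle between the x axis of t_rest and the y axis of slot, either way round below 0.26 rad and angle between t_rest's own z axis and vertical below 0.1 rad and linear speed of t_rest below 0.02 m/s); the robot touches nothing.
It fails at once if the disc-footed rest was shifted more than 30 mm or tipped more than 20 degrees (distance of disc_rest from where it was at the start of the episode above 0.03 m or angle between disc_rest's own z axis and vertical above 0.35 rad).
It fails at once if the square-footed rest was shifted more than 30 mm or tipped more than 20 degrees (distance of square_rest from where it was at the start of the episode above 0.03 m or angle between square_rest's own z axis and vertical above 0.35 rad).
It also fails if it takes over 38 s, if anything falls off the work surface, if the arm or the gripper's body presses on something with over 40 N, if the wrist force passes 120 N, or if a joint passes its speed limit or range.

ROBOT

A 7-joint arm with a two-finger parallel gripper is mounted at the origin on the work surface. World frame = base frame: x ahead of the robot, y to its left, z up, the work surface at z = 0. Lengths are in mm, angles in rad, forces in N, time in s.
With the tool pointing down it reaches from about 425 to 875 mm from the base axis. Payload 4.7 kg.
Tool frame: the origin (TCP) lies midway between the tips of the shut fingers; the grasp point (between the pads) lies 19 mm behind it; z points along the fingers, y is the line along which they close (so a half turn about z gives the same grasp; the last joint's range is limited). The gripper opens to 87 mm and grips with 3 to 60 N. Pads are 19 mm wide; open, the fingers measure 117 mm over their backs; the gripper's body (75 mm by 190 mm) begins 51 mm behind the grasp point.
Start: joints at [1.148, 0.321, -0.07, 1.45, 0.023, 1.371, -0.057], TCP at [274.961, -589.004, 193.387] pointing down, gripper open.
Joint ranges: [-2.86, 2.86], [-0.3, 2.09], [-1.38, 1.24], [0.06, 2.45], [-1.56, 4.7], [0.09, 2.05], [-2.69, 2.69]. Speed limits (rad/s): [2.57, 2.57, 3.14, 3.14, 3.14, 3.14, 3.14].

INTERFACE

Orientations are given as a unit quaternion [w, x, y, z].
In Python, from cell import robot, viewer gives the robot as it stands.
- The arm moves only by the tool arm_command, never from a script. Its argument "increments" is a list that holds one entry, the list of rows, each a list of 7 numbers: the shift along the world's x, y, z in units of 40 mm (1.0 is 40 mm), then the turn, a rotation vector about the world's x, y, z in units of 6 degrees (1.0 is 6 degrees), then the closure, from 0 (fully open) to 1 (shut). A call has 1 to 12 rows; each row shifts and turns the commanded pose from where the row before left it; what a row does not reach is not made up. A row lasts 1/10 s, in which the tool goes at most 50 mm and 8.59 degrees, less where a joint would pass 70% of its speed; a pose out of reach is approached as far as the arm can. A call is refused whole if a number of a shift passes 1 or a number of a turn 1, either way. A call with a gripper value outside its range is refused whole. The fingers move at their own pace and stop on an object; the grip force is fixed at half the most. Time passes only in rows, so rows that do not move let the fingers close. It gives the time, the measured TCP pose, the force, the opening and the grip force at its end, in the units of the state.
- robot.state(): the state, without advancing time (a new reading comes with each control period).
- viewer.snapshot(name): name is "side" or "top" or "wrist"; returns a dict with "color" (420x560x3 uint8, red, green, blue), "depth" (420x560 float32, mm along the optical axis (not along the pixel's ray), 0 where there is no reading), "camera_matrix" (3x3 intrinsics, pixels), "rvec" (rotation vector, rad) and "tvec" (3), from world to camera coordinates, as OpenCV has them. Camera axes: x right, y down, z forward; pixel columns grow to the right and rows downward; lengths in mm; the calibration is good to about 2 mm. A picture is of the moment at which its call begins.
- robot.sign_off(): hands the job in; it is judged then, once.
The state is a dict: "clock": time; "joints": joint angles; "qd": joint speeds; "joint_efforts": joint torques, N m; "ee_pos": TCP position; "tcp_rot": TCP orientation; "wrist_force": force on the tool from outside, world axes, zero at the start; "torque": the same for the moment, N m; "width": finger opening in mm; "grip_force": force on a finger pad.
Only numpy, scipy, OpenCV 4.12 (cv2) and the standard library are available. Lean on these libraries where they do the work, as an engineer would, in place of code of your own. Each camera call takes 0.05 s, during which the arm holds its last target. There are 200 camera calls.

## Working session

There is one attempt and no reset: what is moved stays moved. The work goes in short steps, Python scripts to look and compute and a tool call to move; the robot and the scene stay as the last step left them, time stands still between calls to the robot, and variables do not carry over. Pictures are saved under pics/ and viewed, at most 10 in all, crops included, and the job is handed in when it is done.

Besides the shell and the picture viewer there is one more tool, called after "Emit:" by a JSON object that holds its "fn" and its "kwargs". arm_command: Moves the arm, as the interface text tells. Its arguments: {"type":"object","properties":{"increments":{"type":"array"}},"required":["increments"]}

```bash
mkdir -p pics
cat > h.py <<'E'
import cv2, numpy as np
from cell import robot, viewer
def snap(n,f=None):
    s=viewer.snapshot(n); np.savez(''+n+'.npz',**s)
    if f: cv2.imwrite('pics/'+f,cv2.cvtColor(s['color'],cv2.COLOR_RGB2BGR))
    return s
def load(n): return dict(np.load(''+n+'.npz'))
def cloud(s):
    K=s['camera_matrix'];R=cv2.Rodrigues(s['rvec'])[0];d=s['depth']
    v,u=np.indices(d.shape);p=np.stack([(u-K[0,2])*d/K[0,0],(v-K[1,2])*d/K[1,1],d],-1)
    return (p-s['tvec'].ravel())@R   # R^T (p-t)
def crop(s,x0,y0,x1,y1,k,f): cv2.imwrite('pics/'+f,cv2.resize(cv2.cvtColor(s['color'][y0:y1,x0:x1],cv2.COLOR_RGB2BGR),None,fx=k,fy=k,interpolation=cv2.INTER_CUBIC))
E
python3 - <<'E'
from h import *
a=snap('top');b=snap('side')
im=np.vstack([a['color'],b['color']])
cv2.imwrite('pics/a.png',cv2.cvtColor(a['color'],cv2.COLOR_RGB2BGR));cv2.imwrite('pics/b.png',cv2.cvtColor(b['color'],cv2.COLOR_RGB2BGR))
print(robot.state())
E
```

```text
{'clock': 0.1, 'joints': array([ 1.14811208,  0.32172221, -0.07008392,  1.45153828,  0.02264751,
        1.37079593, -0.05690238]), 'qd': array([ 1.29805714e-03, -1.49299580e-03,  2.07164714e-04, -4.19870404e-03,
       -1.23384523e-04,  2.08993080e-05, -3.50556118e-04]), 'joint_efforts': array([ 1.76393210e-04, -4.92572737e+01, -4.05209083e-01, -3.13400853e+01,
       -6.40334166e-02,  3.94639384e-02,  6.89354101e-05]), 'ee_pos': array([ 274.67829436, -588.52068267,  192.39564512]), 'tcp_rot': array([-8.00935416e-04,  9.76243061e-01,  2.16676675e-01, -2.49186598e-04]), 'wrist_force': array([-0.01749507,  0.03011935, -0.11944182]), 'torque': array([0.05769817, 0.00049334, 0.01986915]), 'grip_force': 0.0, 'width': 87.21951223430327}
```

View pics/a.png

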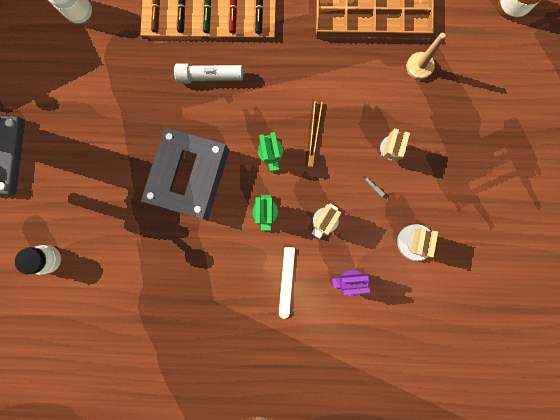

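View pics/b.png

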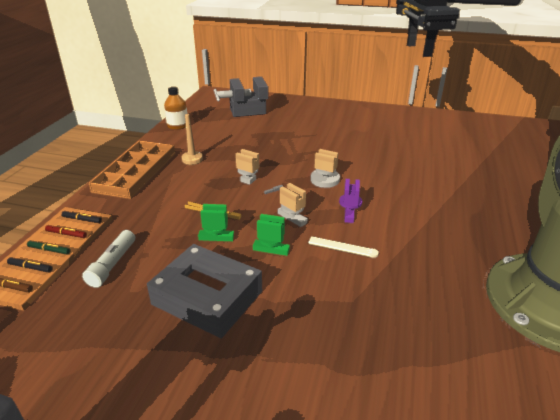

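The top view shows these candidates: maple rests at (395,145), (326,220) and (417,242, round disc), green ones at (270,150) and (265,212), and a purple one at (352,283). The slotted plate is at (185,173). The rest at (326,220) shows foot ends and looks like the T. I'll check it in a crop and measure.

Run:
```python
from h import *
a=load('top');b=load('side')
A=cv2.resize(a['color'][125:265,290:450],None,fx=2.5,fy=2.5,interpolation=cv2.INTER_CUBIC)
B=cv2.resize(b['color'][140:240,220:350],None,fx=3,fy=3,interpolation=cv2.INTER_CUBIC)
B=cv2.copyMakeBorder(B,0,max(0,A.shape[0]-B.shape[0]),0,0,cv2.BORDER_CONSTANT)[:A.shape[0]]
cv2.imwrite('pics/c.png',cv2.cvtColor(np.hstack([A,B]),cv2.COLOR_RGB2BGR))
P=cloud(a)
def box(m,n):
    q=P[m][:,:2].astype(np.float32);c,s,t=cv2.minAreaRect(q);bp=cv2.boxPoints((c,s,t))
    print(n,len(q),np.round(c,1),np.round(s,1),round(t,1),'z',np.round(np.percentile(P[m][:,2],[5,50,95]),1))
def win(x0,y0,x1,y1):
    w=np.zeros(P.shape[:2],bool);w[y0:y1,x0:x1]=1;return w
for n,w in dict(T=(305,195,348,245),D=(395,222,440,265),S=(375,120,412,165)).items():
    m=win(*w); z=P[...,2]
    box(m&(z>52)&(z<75),n+' top'); box(m&(z>24)&(z<36),n+' collar'); box(m&(z>7)&(z<18),n+' foot')
m=win(135,120,235,228);z=P[...,2]
box(m&(z>40)&(z<52),'plate')
h=win(165,145,202,200)&(z<38)&(z>-10);box(h,'slot')
```

```text
T top 435 [ 473.8 -112.7] [28.  44.3] 59.7 z [55. 67. 70.]
T collar 125 [ 470.8 -110.9] [45.4 38.7] 60.0 z [31.  32.7 34.8]
T foot 89 [ 474.  -112.7] [17.7 66.2] 59.4 z [10.  11.5 14. ]
D top 515 [ 438.5 -281.2] [29.2 44. ] 79.3 z [55.1 67.  70.2]
D collar 105 [ 438.2 -265.9] [44.4 15.9] 5.9 z [29.2 32.7 35.2]
D foot 412 [ 439.2 -274.6] [53.3 64.6] 87.6 z [ 9.3 11.6 13.6]
S top 479 [ 608.6 -232.4] [28.6 45. ] 74.8 z [55.3 66.9 70.3]
S collar 109 [ 602.8 -227.9] [44.5 35.7] 52.2 z [27.  32.6 35.3]Traceback (most recent call last):
  File "<stdin>", line 15, in <module>
  File "<stdin>", line 10, in box
    return _quantile_unchecked(
        a, q, axis, out, overwrite_input, method, keepdims, weights)
    return _ureduce(a,
                    func=_quantile_ureduce_func,
    ...<5 lines>...
                    overwrite_input=overwrite_input,
                    method=method)
    r = func(a, **kwargs)
    result = _quantile(arr,
                       quantiles=q,
    ...<2 lines>...
                       out=out,
                       weights=wgt)
    slices_having_nans = np.isnan(arr[-1, ...])
                                  ~~~^^^^^^^^^
IndexError: index -1 is out of bounds for axis 0 with size 0
```

View pics/c.png

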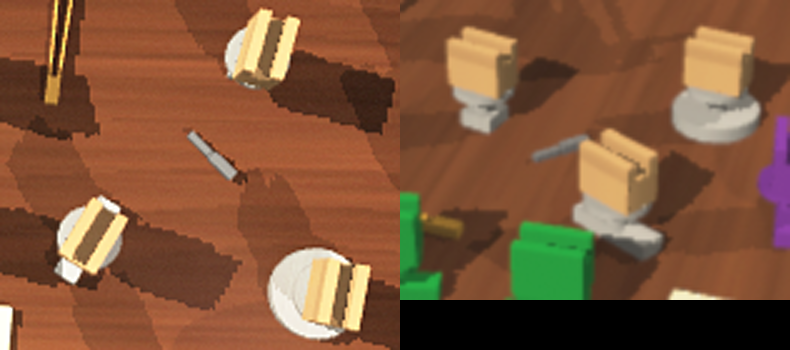

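The crop confirms it. The rest at top (326,220) has a bar foot sticking out both ends (66 x 17.7 mm measured). The square foot is at (395,145) and the disc at (417,242). Next are the slot and the long-axis angles.

Run:
```python
from h import *
a=load('top');P=cloud(a);z=P[...,2]
def box(m,n):
    q=P[m][:,:2].astype(np.float32);r=cv2.minAreaRect(q);bp=cv2.boxPoints(r)
    e=[bp[1]-bp[0],bp[2]-bp[1]];e=max(e,key=np.linalg.norm)
    print(n,len(q),np.round(r[0],1),np.round(r[1],1),'long dir',round(np.degrees(np.arctan2(e[1],e[0]))%180,1),'z',np.round(np.percentile(P[m][:,2],[5,50,95]),1))
def win(x0,y0,x1,y1):
    w=np.zeros(z.shape,bool);w[y0:y1,x0:x1]=1;return w
t=win(305,195,348,245);box(t&(z>52)&(z<75),'T top');box(t&(z>7)&(z<18),'T foot')
pl=win(135,120,235,228)&(z>40)&(z<52);box(pl,'plate')
d=a['depth'];print('plate z px',P[190,160],'slot px',P[172,183])
g=cv2.cvtColor(a['color'],cv2.COLOR_RGB2GRAY)
# slot outline: inside plate hull, not plate-height; project pixel rays onto z=46
hull=np.zeros(z.shape,np.uint8);c=cv2.convexHull(np.argwhere(pl)[:,::-1].astype(np.int32));cv2.fillConvexPoly(hull,c,1)
h=cv2.erode(hull,np.ones((15,15)))>0;h&=~pl
K=a['camera_matrix'];R=cv2.Rodrigues(a['rvec'])[0];C=-R.T@a['tvec'].ravel()
v,u=np.nonzero(h);ray=(np.stack([u,v,np.ones_like(u)],-1)@np.linalg.inv(K).T)@R
Q=C+ray*((46-C[2])/ray[:,2])[:,None];P[v,u]=Q;box(h,'slot')
```

```text
T top 435 [ 473.8 -112.7] [28.  44.3] long dir 149.7 z [55. 67. 70.]
T foot 89 [ 474.  -112.7] [17.7 66.2] long dir 149.4 z [10.  11.5 14. ]
plate 4403 [552.5 144.5] [117.4 140.2] long dir 165.6 z [43.3 45.4 47.4]
plate z px [519.07998923 183.97987139  45.2020532 ] slot px [559.92601812 157.50435439  -0.58869733]
slot 631 [551.5 137. ] [ 63.9 103.2] long dir 158.8 z [46. 46. 46.]
```

Emit:
{"fn": "arm_command", "kwargs": {"increments": [[[0.4,0.95,0,0,0,-0.77,0],[0.4,0.95,0,0,0,-0.77,0],[0.4,0.95,0,0,0,-0.77,0],[0.4,0.95,0,0,0,-0.77,0],[0.4,0.95,0,0,0,-0.77,0],[0.4,0.95,0,0,0,-0.77,0],[0.4,0.95,0,0,0,-0.77,0],[0.4,0.95,0,0,0,-0.77,0],[0.4,0.95,0,0,0,-0.77,0],[0.4,0.95,0,0,0,-0.77,0],[0.4,0.95,0,0,0,-0.77,0],[0.4,0.95,0,0,0,-0.77,0]]]}}

```text
clock: 1.3
ee_pos: [467.0, -131.4, 193.2]
tcp_rot: [0.0, 0.965, -0.264, -0.0]
wrist_force: [1.1, 0.0, 0.5]
width: 87.0
grip_force: 0.0
```

Emit:
{"fn": "arm_command", "kwargs": {"increments": [[[0,0,0,0,0,0,0],[0,0,0,0,0,0,0],[0,0,0,0,0,0,0]]]}}

```text
clock: 1.6
ee_pos: [466.3, -134.4, 193.0]
tcp_rot: [0.0, 0.965, -0.263, -0.0]
wrist_force: [0.5, -0.4, 0.5]
width: 86.9
grip_force: 0.0
```

```bash
cat >> h.py <<'E'
def pose():
    s=robot.state();w,x,y,z=s['tcp_rot']
    from scipy.spatial.transform import Rotation as Ro
    M=Ro.from_quat([x,y,z,w]).as_matrix()
    print('t',round(s['clock'],2),'tcp',np.round(s['ee_pos'],1),'close dir',round(np.degrees(np.arctan2(M[1,1],M[0,1])),1),'tool z',np.round(M[:,2],3),'q',np.round(s['joints'],2),'F',np.round(s['wrist_force'],1),'w',round(s['width'],1),'g',round(s['grip_force'],1))
E
python3 - <<'E'
from h import *
pose();a=snap('wrist','d.png')
P=cloud(a);z=P[...,2]
m=(z>52)&(z<75)&(np.hypot(P[...,0]-474,P[...,1]+113)<40)
q=P[m][:,:2].astype(np.float32);print(len(q));
if len(q)>20:
    r=cv2.minAreaRect(q);bp=cv2.boxPoints(r);e=max([bp[1]-bp[0],bp[2]-bp[1]],key=np.linalg.norm);print(r,np.degrees(np.arctan2(e[1],e[0]))%180)
E
```

```text
t 1.6 tcp [ 466.3 -134.4  193. ] close dir -120.5 tool z [-0.001 -0.    -1.   ] q [ 0.66 -0.01 -0.43  1.83 -0.01  1.32 -1.87] F [ 0.5 -0.4  0.5] w 86.9 g 0.0
1382
((474.39801025390625, -113.52555084228516), (28.071495056152344, 44.38123321533203), 59.53484344482422) 149.53484
```

View pics/d.png

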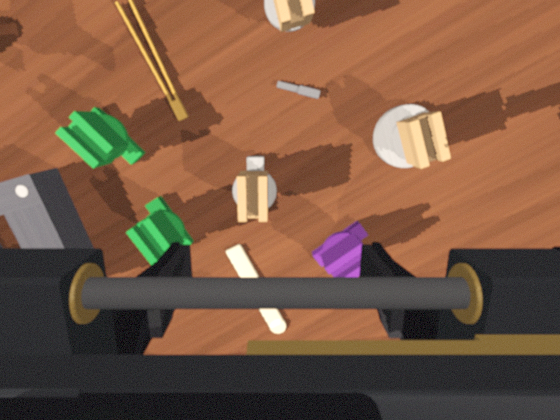

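The wrist view shows the T-rest at pixel (255,193), with the foot end at (255,162). The depth fit puts it at (474.4, -113.5), angle 149.5°, which agrees with the top view. I'll part-close for clearance from the green one at (160,235) and go down.

Emit:
{"fn": "arm_command", "kwargs": {"increments": [[[0.2,0.52,0,0,0,0,0.25],[0,0,-0.6,0,0,0,0.25],[0,0,-0.8,0,0,0,0.25],[0,0,-0.8,0,0,0,0.25],[0,0,-0.6,0,0,0,0.25],[0,0,-0.4,0,0,0,0.25],[0,0,-0.3,0,0,0,0.25],[0,0,-0.2,0,0,0,0.25],[0,0,0,0,0,0,0.25],[0,0,0,0,0,0,0.25]]]}}

```text
clock: 2.65
ee_pos: [475.4, -112.6, 46.0]
tcp_rot: [0.0, 0.965, -0.263, 0.0]
wrist_force: [0.3, -0.2, -0.4]
width: 65.1
grip_force: 0.0
```

```bash
python3 -c "
from h import *
pose()"
```

```text
t 2.65 tcp [ 475.4 -112.6   46. ] close dir -120.4 tool z [ 0.001 -0.    -1.   ] q [ 0.62  0.14 -0.46  2.    0.07  1.02 -1.98] F [ 0.3 -0.2 -0.4] w 65.1 g 0.0
```

Emit:
{"fn": "arm_command", "kwargs": {"increments": [[[0,0,-0.18,0,0,0,0.25],[0,0,0,0,0,0,0.8],[0,0,0,0,0,0,1],[0,0,0,0,0,0,1],[0,0,0,0,0,0,1],[0,0,0,0,0,0,1],[0,0,0,0,0,0,1],[0,0,0,0,0,0,1]]]}}

```text
clock: 3.45
ee_pos: [475.0, -112.3, 38.3]
tcp_rot: [0.0, 0.965, -0.262, 0.0]
wrist_force: [0.0, -0.0, 0.3]
width: 26.6
grip_force: 30.0
```

Emit:
{"fn": "arm_command", "kwargs": {"increments": [[[0,0,0.1,0,0,0,1],[0,0,0.3,0,0,0,1],[0,0,0.5,0,0,0,1],[0,0,0.7,0,0,0,1],[0,0,0.7,0,0,0,1],[0,0,0.5,0,0,0,1],[0,0,0.2,0,0,0,1],[0,0,0,0,0,0,1]]]}}

```text
clock: 4.25
ee_pos: [475.7, -112.3, 159.5]
tcp_rot: [0.0, 0.965, -0.262, 0.001]
wrist_force: [-0.4, -0.0, -3.1]
width: 26.5
grip_force: 30.0
```

Run:
```python
from h import *
def slot(a):
    P=cloud(a);z=P[...,2];K=a['camera_matrix'];R=cv2.Rodrigues(a['rvec'])[0];C=-R.T@a['tvec'].ravel()
    v,u=np.indices(z.shape);ray=(np.stack([u,v,np.ones_like(u)],-1)@np.linalg.inv(K).T)@R
    Q=C+ray*((46-C[2])/ray[...,2])[...,None]
    m=(np.hypot(Q[...,0]-552,Q[...,1]-144)<54)&(z<41)
    n,l,st,_=cv2.connectedComponentsWithStats(m.astype(np.uint8))
    for i in range(1,n):
        if st[i,4]>150:
            r=cv2.minAreaRect(Q[l==i][:,:2].astype(np.float32));bp=cv2.boxPoints(r);e=max([bp[1]-bp[0],bp[2]-bp[1]],key=np.linalg.norm);print(st[i],np.round(r[0],1),np.round(r[1],1),np.degrees(np.arctan2(e[1],e[0]))%180)
slot(load('top'));w=snap('wrist','e.png');slot(w)
# rest in hand seen from top: tilt/offset
b=snap('top');P=cloud(b)
crop(load('top'),135,120,240,225,5,'f.png')
```

```text
[170 150  27  45 628] [552.1 143.9] [26.9 77.1] 165.46735
[  0 222  30  55 719] [560.9 136.9] [19.8 57.8] 164.48596
```

View pics/f.png

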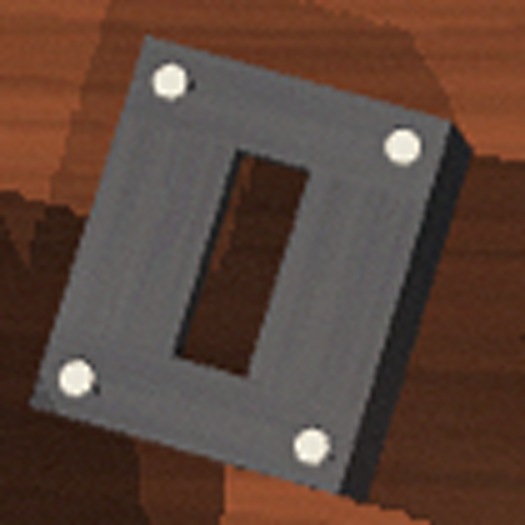

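The slot fits as 77 x 27 mm at (552.1, 144), 165.5°, matching its given size. In the crop it lies at the centre of the plate. I'll move over it.

Emit:
{"fn": "arm_command", "kwargs": {"increments": [[[0.1,0.35,0,0,0,0.26,1],[0.2,0.65,0,0,0,0.26,1],[0.2,0.7,0,0,0,0.26,1],[0.2,0.7,0,0,0,0.26,1],[0.2,0.7,0,0,0,0.26,1],[0.2,0.7,0,0,0,0.27,1],[0.2,0.7,0,0,0,0.27,1],[0.2,0.7,0,0,0,0.27,1],[0.2,0.65,-0.3,0,0,0.27,1],[0.2,0.55,-0.4,0,0,0.27,1],[0,0,0,0,0,0,1],[0,0,0,0,0,0,1]]]}}

```text
clock: 5.55
ee_pos: [549.6, 145.0, 128.8]
tcp_rot: [0.0, 0.992, -0.125, -0.002]
wrist_force: [0.7, -0.0, -3.2]
width: 26.7
grip_force: 30.0
```

```bash
python3 -c "
from h import *
pose();b=snap('side');crop(b,110,170,290,320,4,'g.png');snap('wrist','i.png')"
```

```text
t 5.55 tcp [549.6 145.  128.8] close dir -104.4 tool z [-0.003  0.    -1.   ] q [ 0.29  0.26 -0.69  1.72  0.17  1.23 -2.26] F [ 0.7 -0.  -3.2] w 26.7 g 30.0
```

View pics/g.png

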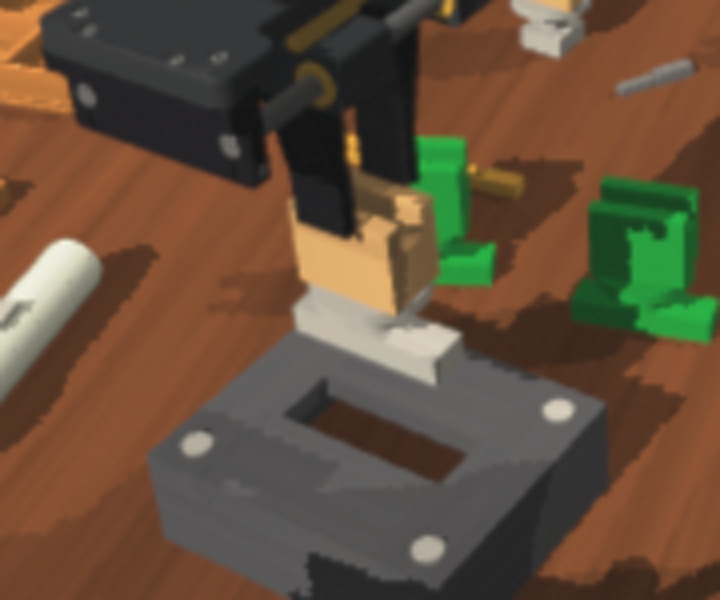

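The side crop shows the rest held level, with the foot parallel to the slot and above it. I'll nudge it and go down in steps.

Emit:
{"fn": "arm_command", "kwargs": {"increments": [[[0.06,-0.03,0,0,0,0,1],[0,0,-0.3,0,0,0,1],[0,0,-0.4,0,0,0,1],[0,0,-0.2,0,0,0,1],[0,0,0,0,0,0,1],[0,0,0,0,0,0,1]]]}}

```text
clock: 6.25
ee_pos: [553.1, 142.6, 93.8]
tcp_rot: [0.0, 0.992, -0.126, -0.0]
wrist_force: [0.6, 0.1, -2.5]
width: 26.0
grip_force: 30.0
```

```bash
python3 -c "
from h import *
pose();b=snap('side');P=cloud(b);g=b['color'].astype(int);z=P[...,2]
m=(np.hypot(P[...,0]-552,P[...,1]-144)<45)&(z>50)&(z<80)&(g.min(-1)>70)&(g.max(-1)-g.min(-1)<40)
t=m&(z>62)&(z<69);q=P[t];print(len(q));c,s=np.cos(np.radians(165.5)),np.sin(np.radians(165.5))
L=(q[:,0]-552.1)*c+(q[:,1]-144)*s;W=-(q[:,0]-552.1)*s+(q[:,1]-144)*c
print('along',np.percentile(L,[1,50,99]),'across',np.percentile(W,[1,50,99]))
print('z',np.percentile(P[m][:,2],[2,50,98]))
crop(b,130,190,280,315,5,'j.png')"
```

```text
t 6.25 tcp [553.1 142.6  93.8] close dir -104.5 tool z [-0.001 -0.    -1.   ] q [ 0.29  0.29 -0.68  1.75  0.2   1.16 -2.28] F [ 0.6  0.1 -2.5] w 26.0 g 30.0
204
along [-33.91829255  13.2693555   31.30264946] across [-7.39839623 -4.59517844 12.10385203]
z [56.65110402 66.4981777  70.36675349]
```

View pics/j.png

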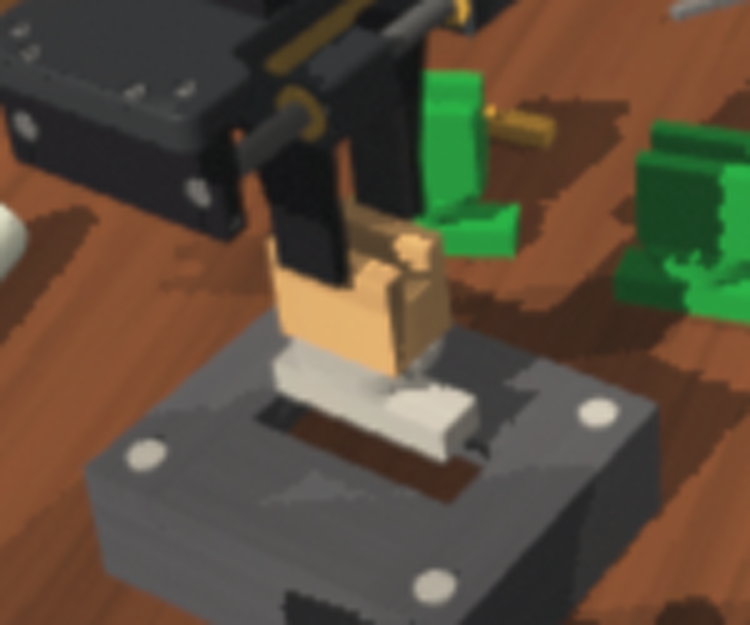

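The foot is over the slot, centred within about 1.5 mm both ways. Going down.

Emit:
{"fn": "arm_command", "kwargs": {"increments": [[[-0.02,0.02,-0.15,0,0,0,1],[0,0,-0.2,0,0,0,1],[0,0,-0.2,0,0,0,1],[0,0,-0.15,0,0,0,1],[0,0,0,0,0,0,1],[0,0,0,0,0,0,1]]]}}

```text
clock: 6.9
ee_pos: [552.5, 143.4, 65.9]
tcp_rot: [0.0, 0.992, -0.126, -0.0]
wrist_force: [0.1, 0.2, -2.7]
width: 26.7
grip_force: 30.0
```

Emit:
{"fn": "arm_command", "kwargs": {"increments": [[[0,0,-0.1,0,0,0,1],[0,0,-0.06,0,0,0,1],[0,0,0,0,0,0,1],[0,0,0,0,0,0,1]]]}}

```text
clock: 7.3
ee_pos: [552.6, 143.4, 59.8]
tcp_rot: [0.0, 0.992, -0.126, -0.0]
wrist_force: [-0.3, -0.4, -2.5]
width: 25.9
grip_force: 30.0
```

Emit:
{"fn": "arm_command", "kwargs": {"increments": [[[0,0,-0.03,0,0,0.4,1],[0,0,0,0,0,0.7,1],[0,0,0,0,0,0.7,1],[0,0,0,0,0,0.7,1],[0,0,0,0,0,0.7,1],[0,0,0,0,0,0.7,1],[0,0,0,0,0,0.7,1],[0,0,0,0,0,0.7,1],[0,0,0,0,0,0.7,1],[0,0,0,0,0,0.7,1],[0,0,0,0,0,0.4,1],[0,0,0,0,0,0,1]]]}}

```text
clock: 8.5
ee_pos: [552.7, 143.4, 58.8]
tcp_rot: [0.0, 0.97, 0.243, 0.0]
wrist_force: [0.0, 0.5, -1.9]
width: 26.6
grip_force: 30.0
```

Emit:
{"fn": "arm_command", "kwargs": {"increments": [[[0,0,0,0,0,0.5,1],[0,0,0,0,0,0.7,1],[0,0,0,0,0,0.7,1],[0,0,0,0,0,0.7,1],[0,0,0,0,0,0.7,1],[0,0,0,0,0,0.7,1],[0,0,0,0,0,0.7,1],[0,0,0,0,0,0.7,1],[0,0,0,0,0,0.7,1],[0,0,0,0,0,0.7,1],[0,0,0,0,0,0.7,1],[0,0,0,0,0,0,1]]]}}

```text
clock: 9.7
ee_pos: [552.7, 143.3, 58.6]
tcp_rot: [0.0, 0.804, 0.595, 0.0]
wrist_force: [-0.6, 0.3, -2.5]
width: 26.2
grip_force: 30.0
```

```bash
python3 -c "
from h import *
pose()"
```

```text
t 9.7 tcp [552.7 143.3  58.6] close dir -17.0 tool z [ 0.  0. -1.] q [ 0.48  0.41 -0.94  1.78  0.37  1.13 -0.87] F [-0.6  0.3 -2.5] w 26.2 g 30.0
```

Emit:
{"fn": "arm_command", "kwargs": {"increments": [[[0,0,0,0,0,0.42,1],[0,0,-0.02,0,0,0,1],[0,0,-0.02,0,0,0,1],[0,0,0,0,0,0,1]]]}}

```text
clock: 10.1
ee_pos: [552.9, 143.5, 57.4]
tcp_rot: [0.0, 0.791, 0.612, 0.0]
wrist_force: [-0.6, -1.5, -0.7]
width: 26.5
grip_force: 30.0
```

Contact has begun (the weight is coming off). I'll release with a small opening, wait, then rise.

Emit:
{"fn": "arm_command", "kwargs": {"increments": [[[0,0,0,0,0,0,0.6],[0,0,0,0,0,0,0.4],[0,0,0,0,0,0,0.3],[0,0,0,0,0,0,0.3],[0,0,0,0,0,0,0.3]]]}}

```text
clock: 10.6
ee_pos: [552.6, 143.4, 57.0]
tcp_rot: [0.0, 0.79, 0.613, 0.0]
wrist_force: [-0.3, -0.5, -0.5]
width: 56.6
grip_force: 0.0
```

Emit:
{"fn": "arm_command", "kwargs": {"increments": [[[0,0,0.2,0,0,0,0.3],[0,0,0.5,0,0,0,0.3],[0,0,0.8,0,0,0,0.3],[0,0,0.9,0,0,0,0.3],[0,0,0.6,0,0,0,0.3],[0,0,0,0,0,0,0.3],[0,0,0,0,0,0,0.3]]]}}

```text
clock: 11.3
ee_pos: [552.8, 143.4, 177.6]
tcp_rot: [0.001, 0.79, 0.613, 0.0]
wrist_force: [-0.0, 0.4, 0.3]
width: 61.1
grip_force: 0.0
```

Run:
```python
from h import *
pose();b=snap('side');crop(b,110,170,290,320,4,'k.png')
for n in ('wrist','side'):
    P=cloud(snap(n));z=P[...,2];m=(np.hypot(P[...,0]-552,P[...,1]-144)<40)&(z>75)&(z<100)
    if m.sum()>50:
        r=cv2.minAreaRect(P[m][:,:2].astype(np.float32));bp=cv2.boxPoints(r);e=max([bp[1]-bp[0],bp[2]-bp[1]],key=np.linalg.norm)
        print(n,m.sum(),np.round(r[0],1),np.round(r[1],1),np.degrees(np.arctan2(e[1],e[0]))%180,'top z',np.percentile(z[m],[50,90,98]))
```

```text
t 11.3 tcp [552.8 143.4 177.6] close dir -14.4 tool z [ 0.001 -0.    -1.   ] q [ 0.55  0.3  -1.01  1.65  0.26  1.34 -0.75] F [-0.   0.4  0.3] w 61.1 g 0.0
wrist 1424 [553.8 141.8] [44.8 27.9] 75.94082 top z [86.85919526 88.06346557 88.71208567]
side 541 [553.8 141.9] [46.6 29.4] 75.92449 top z [85.98109037 89.86591044 90.36805118]
```

View pics/k.png

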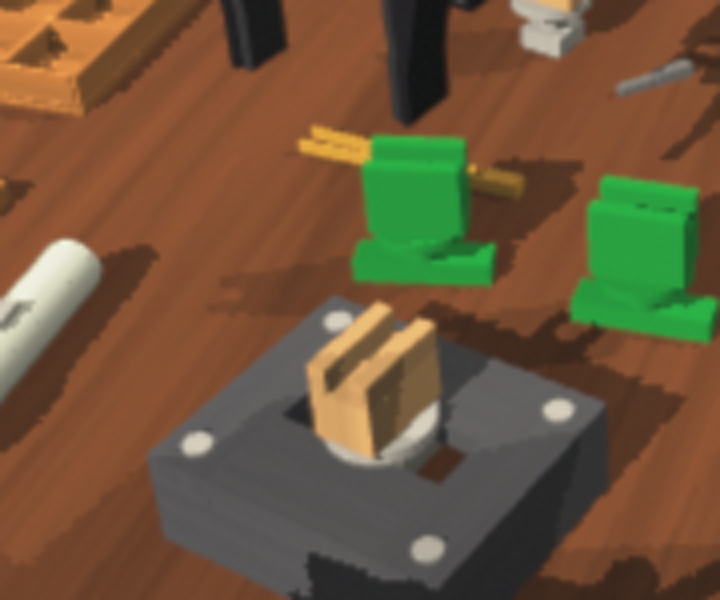

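The crop shows the rest upright with its collar on the plate and the block square across the slot. The fit puts it at 75.9° against a wanted 75.5°, with its top at about 88 mm and about 2.5 mm off the slot's centre. The gripper is clear.

```bash
python3 -c "
from cell import robot
print(robot.sign_off())"
```

```text
the job is handed in; nothing more can be done
None
```

The T-foot rest is in the plate and locked: collar down, foot within about 1° of square across the slot, and released. I handed the job in at about 11.5 s of the 38 s; no verdict came back, and I never moved the arm to the other two rests.

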